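# Refit the weighing plate on the cellar's bench scale

## Robot

A 6-joint arm with a two-finger parallel gripper is mounted at the origin on the work surface. World frame = base frame: x ahead of the robot, y to its left, z up, the work surface at z = 0. Lengths are in m, angles in rad, forces in N, time in s.
With the tool pointing down it reaches from about 0.275 to 0.975 m from the base axis. Payload 8.4 kg.
Tool frame: the origin (TCP) lies at the very end of the fingers, on their centre line; the grasp point (between the pads) lies 19 mm behind it; z points along the fingers, y is the direction in which the jaws open and shut (so a half turn about z gives the same grasp; the last joint's range is limited). The gripper opens to 92 mm and grips with 3 to 60 N. Pads are 20 mm wide; open, the fingers measure 128 mm over their backs; the gripper's body (75 mm by 189 mm) begins 69 mm behind the grasp point.
Start: joints at [-1.224, 0.353, 1.633, -0, 1.155, -0.002], TCP at [0.214, -0.587, 0.215] pointing down, gripper open.
Joint ranges: [-2.63, 2.63], [-0.92, 2.1], [0.06, 2.66], [-1.3, 4.44], [0, 2.69], [-3.02, 3.02]. Speed limits (rad/s): [2.22, 2.22, 2.79, 3.14, 3.14, 3.14].

## Interface

Orientations are given as a unit quaternion [x, y, z, w].
In Python, from rig import ctrl gives the robot as it stands.
- The arm moves only by the tool move_arm, never from a script. Its argument "moves" is a list of rows, each an object of numbers: "gripper": the finger opening in mm, from 0 to 91.9; "dx", "dy", "dz": the shift along the tool's x, y, z in mm; "rx", "ry", "rz": the turn, a rotation vector about the tool's x, y, z in rad. A call has 1 to 10 rows; each row is the pose to reach, as a shift and turn from the pose commanded when the call began, along the tool's axes at that moment; what a row does not reach only later rows make up. A row lasts 1/10 s, in which the tool goes at most 50 mm and 8.59 degrees, less where a joint would pass 70% of its speed; a pose out of reach is approached as far as the arm can. A call with a gripper value outside its range is refused whole. The fingers move at their own pace and stop on an object; "squeeze" is the grip in N (left out, the last holds). Time passes only in rows, so rows that repeat a pose let the fingers close. It gives the time, the measured TCP pose, the force and the opening at its end, in the units of the state.
- ctrl.observe(): the state, without advancing time (a new reading comes with each control period).
- ctrl.get_image(name): name is "side" or "top"; returns a dict with "frame" (480x640x3 uint8, red, green, blue), "vertical_fov" (degrees; the focal length in pixels is half the picture's height over the tangent of half this angle, whatever the lens; pixels are square), "cx", "cy" (the principal point, pixels), "R" (3x3) and "t" (3): a world point X has camera coordinates R X + t. Camera axes: x right, y down, z forward; pixel columns grow to the right and rows downward; lengths in m; the calibration is good to about 2 mm. A picture is of the moment at which its call begins. There is no depth.
- ctrl.finish_job(): hands the job in, once; it reports no verdict.
The state is a dict: "time_s": time; "joint_pos": joint angles; "qvel": joint speeds; "joint_efforts": joint torques, N m; "tcp_pos": TCP position; "tool_rot": TCP orientation; "wrist_force": force on the tool from outside, world axes, zero at the start; "ft_torque": the same for the moment, N m; "gripper_width": finger opening in m.
Only numpy, scipy, OpenCV 4.12 (cv2) and the standard library are available. Lean on these libraries where they do the work, as an engineer would, in place of code of your own. Each camera call takes 0.05 s, during which the arm holds its last target.

## Task

Put the loose weighing plate back on the bench scale: lower it gently on to the small platform, slide it about lightly until the socket underneath drops over the platform's stud, so that it lies flat and centred with no edge overhanging, and let go of it. Then press the tare key on the console fully down, gently, and let it come up again. Don't press hard on the scale and leave everything else on the bench where it is.

Things in the scene. Friction and masses are not known exactly. Their poses are not given: they have to be found in the camera images.
- scale: Grey bench scale, fixed. Body 150 x 150 mm, 50 mm tall, with a 40 mm tall console on its -x side reaching to x = -150 mm. Origin: on the table under the middle of the 150 mm square; z up, x away from the console. On top is a small dark round steel platform, 124 mm across; in its exact middle stands a steel stud 14 mm across, 6 mm tall, its top edge barely rounded
- scale_mid (a point): Fixed point on the scale's axis, 64 mm above its origin: height of the platform's top (stud top 70 mm). The platform floats: its middle always stands 6 to 10 mm off this axis, in any direction, and no reading of that is given: see it or feel for the stud. It stays there unless shoved sideways by over 12 N. It is sprung: sinks 0.25 mm per N, 10 mm at most
- plate: Loose aluminium weighing plate: a disc 112 mm across, 4 mm thick, on a square boss 78 x 78 x 8 mm; 12 mm in all, about 0.4 kg. Origin: centre of the boss's underside, z up. On top a steel bridge handle. In the underside's middle is a round socket 17 mm across, 8 mm deep, mouth edge barely rounded, that fits over the scale's stud with 1.5 mm of play all round. Seated, it lies flat on the platform; on the stud it is 6 mm higher
- plate_bar (a point): Middle of the plate's handle bar, 40 mm above the plate's underside and 28 mm above its upper face. The bar runs along the plate's x, 74 mm long, 14 mm wide (y) and 14 mm tall, on two end posts; 58 mm of it is free between the posts, with 21 mm of free height below
- tare (a joint): Travel of the tare key in m: 0 = up, 0.005 = fully down. Sprung: starts to move at about 1.5 N, fully down at 5 N, comes back up by itself
- tare_top (a point): Middle of the upper face of the round black tare key, 26 mm across, on the console at x = -122 mm, y = -35 mm from the scale's origin, 61 mm above the table; pressed straight down. (The black rectangle beside it is only the display.)
- jar: Round glass preserve jar with a steel lid, 66 mm across, 95 mm tall. Not part of the job. Origin: on the table under it, z up.
- can: Small round can, 52 mm across, 65 mm tall. Not part of the job. Origin: on the table under it, z up.
- seal: Flat black rubber jar ring, 76 mm across, 6 mm thick, lying flat. Not part of the job. Origin: on the table under it, z up.
- bottle_a: Green glass bottle with a white stopper, 74 mm across, 250 mm tall. Not part of the job. Origin: on the table under it, z up.
- bottle_b: Green glass bottle with a black cap and paper label, 74 mm across, 250 mm tall. Not part of the job. Origin: on the table under it, z up.
- brush: Hand brush lying flat. Not part of the job. Origin: on the table under it.
- cup: White mug, 76 mm across, 80 mm tall. Not part of the job. Origin: on the table under it, z up.
Things that resemble listed ones, but are neither listed nor needed, are in the scene too. Several things look just like the plate: the one meant starts farthest to the robot's left.

How it is judged:
On the way, in this order (a step that is already met when the one before it is completed fails the run):
1. the plate is lifted off the table (height (world z) of plate above 0.05 m), for 0.1 s.
2. the plate is seated over the stud, flat on the platform, and let go (z of plate in the frame of scale between 0.055 and 0.0665 m and horizontal distance between plate and scale below 0.019 m and angle between plate's own z axis and vertical below 0.04 rad and contact force between the fingers and plate below 0.1 N), for 0.3 s.
3. the tare key is pressed fully down with the plate seated and free (all of step 2 and value of joint tare above 0.004 m), for 0.05 s.
At the end, for the whole second after the job is handed in: Plate rests free and still on the platform, stud in socket: underside 55 to 66.5 mm above the scale's foot, within 19 mm of its middle, within 0.04 rad of level. Tare key pressed 4 mm or more after that, now up (under 1 mm) (all of step 2 and value of joint tare below 0.001 m and linear speed of plate below 0.01 m/s); the robot touches nothing.
It fails at once if the plate is pressed on the scale with more than 20 N (contact force between plate and scale above 20 N).
It fails at once if the fingers press the scale or its key with more than 25 N (contact force between the fingers and scale above 25 N).
It fails at once if another thing on the bench is shifted by more than 20 mm (distance of any of jar, can, seal, bottle_a, bottle_b, brush, cup from where it was at the start of the episode above 0.02 m).
It also fails if it takes over 64 s, if anything falls off the work surface, if the arm or the gripper's body presses on something with over 40 N, if the wrist force passes 120 N, or if a joint passes its speed limit or range.

## Working session

There is one attempt and no reset: what is moved stays moved. The work goes in short steps, Python scripts to look and compute and a tool call to move; the robot and the scene stay as the last step left them, time stands still between calls to the robot, and variables do not carry over. Pictures are saved under pics/ and viewed, and the job is handed in when it is done.

Besides the shell and the picture viewer there is one more tool, called after "Emit:" by a JSON object that holds its "name" and its "arguments". move_arm: Moves the arm, as the interface text tells. Its arguments: {"type":"object","properties":{"moves":{"type":"array","items":{"type":"object","properties":{"gripper":{"type":"number"},"dx":{"type":"number"},"dy":{"type":"number"},"dz":{"type":"number"},"rx":{"type":"number"},"ry":{"type":"number"},"rz":{"type":"number"}}}},"squeeze":{"type":"number"}},"required":["moves"]}

```bash
ls; mkdir -p pics; cat > h.py <<'E'
import numpy as np, cv2
from rig import ctrl
def K(im):
    f=im["frame"].shape[0]/2/np.tan(np.radians(im["vertical_fov"])/2); return f
def ray(im,u,v):
    f=K(im); R=np.array(im["R"]);t=np.array(im["t"])
    d=R.T@np.array([(u-im["cx"])/f,(v-im["cy"])/f,1.]); o=-R.T@t
    return o,d
def onz(im,u,v,z):
    o,d=ray(im,u,v); return o+d*(z-o[2])/d[2]
def proj(im,X):
    c=np.array(im["R"])@np.array(X)+np.array(im["t"]); f=K(im)
    return np.array([im["cx"]+f*c[0]/c[2], im["cy"]+f*c[1]/c[2]])
def save(im,name): cv2.imwrite("pics/"+name,cv2.cvtColor(im["frame"],cv2.COLOR_RGB2BGR))
E
python3 - <<'E'
from h import *
print(ctrl.observe())
for n in("top","side"):
    im=ctrl.get_image(n); save(im,n+"0.png"); print(n,im["vertical_fov"],im["cx"],im["cy"],(-np.array(im["R"]).T@np.array(im["t"])).round(3),np.array(im["R"]).round(3).tolist())
    np.save("pics/%s0.npy"%n,im,allow_pickle=True)
E
```

```text
pics
{'time_s': 0.0, 'joint_pos': array([-1.22442470e+00,  3.53648523e-01,  1.63412865e+00, -4.15115475e-06,
        1.15517594e+00, -2.39398566e-03]), 'qvel': array([ 2.67325577e-06,  1.04371170e-03, -2.15997123e-03, -1.72494019e-03,
       -5.17670892e-05,  1.04654927e-03]), 'joint_efforts': array([ 2.17289751e-03, -5.93839359e+01, -3.34215689e+01,  7.00080441e-02,
        2.33916513e-02, -1.44958276e-04]), 'tcp_pos': array([ 0.21342303, -0.58691275,  0.2138658 ]), 'tool_rot': array([ 9.84833437e-01,  1.73501122e-01, -1.18286141e-04, -6.69868148e-04]), 'wrist_force': array([1.25107113, 0.17944143, 0.66691645]), 'ft_torque': array([-0.01261287, -0.05112894, -0.03607476]), 'gripper_width': 0.09174785352300507}
top 55.675972486013315 317.29298425714677 233.29207431214553 [ 0.382 -0.013  1.051] [[0.01, -1.0, -0.02], [-0.991, -0.008, -0.133], [0.133, 0.021, -0.991]]
side 51.95356160624684 322.93170210787133 239.57293653685818 [-0.334  0.827  0.78 ] [[-0.706, -0.708, -0.018], [-0.351, 0.372, -0.859], [0.616, -0.6, -0.511]]
```

View pics/top0.png

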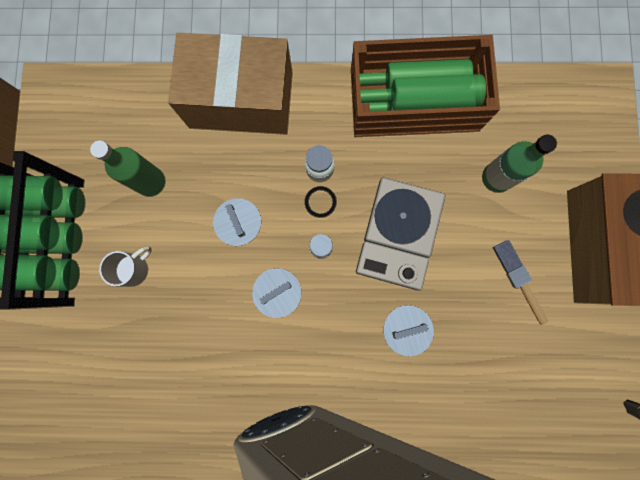

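View pics/side0.png

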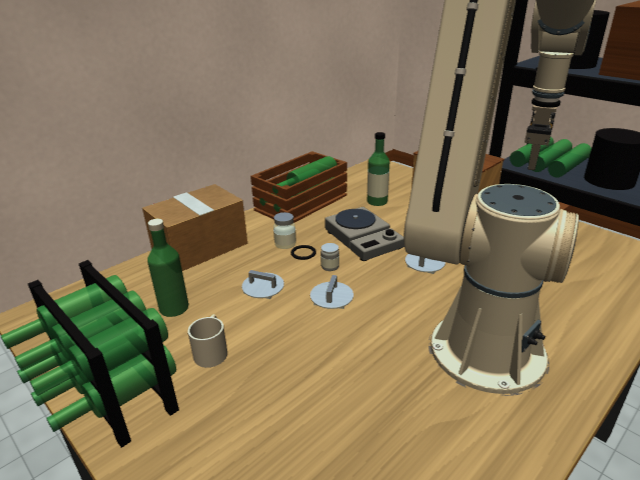

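The picture shows three look-alike plates in the top view: A at (237,222), B at (277,293) and C at (409,331). Image left is +y, so A is the farthest to the robot's left. The scale's platform is near (403,216), the tare key near (408,273), and the display at (376,267) isn't the key. I'll measure A and the scale, and check A in a crop.

```bash
cat > m.py <<'E'
from h import *
im=np.load("pics/top0.npy",allow_pickle=True).item(); fr=im["frame"]; hsv=cv2.cvtColor(fr,cv2.COLOR_RGB2HSV)
def blobs(mask,roi,amin):
    x0,y0,x1,y1=roi; m=np.zeros(mask.shape,np.uint8); m[y0:y1,x0:x1]=mask[y0:y1,x0:x1]
    cs,_=cv2.findContours(m,cv2.RETR_EXTERNAL,cv2.CHAIN_APPROX_NONE); return [c for c in cs if cv2.contourArea(c)>amin]
for nm,roi in dict(A=(205,190,270,255),B=(245,262,310,325),C=(378,300,440,362)).items():
    blue=((hsv[...,0]>95)&(hsv[...,0]<125)&(hsv[...,1]>20)&(hsv[...,2]>120)).astype(np.uint8)
    c=max(blobs(blue,roi,200),key=cv2.contourArea); hull=cv2.convexHull(c)
    P=np.array([onz(im,*p[0],0.012)[:2] for p in hull])*1000
    (cx,cy),(a,b),th=cv2.fitEllipse(P.astype(np.float32).reshape(-1,1,2))
    print(nm,"disc",round(cx,1),round(cy,1),"axes",round(a,1),round(b,1))
    dark=((hsv[...,2]<130)&(hsv[...,1]<90)).astype(np.uint8)
    fill=np.zeros_like(dark); cv2.fillPoly(fill,[hull],1)
    c=max(blobs(dark&fill,roi,30),key=cv2.contourArea)
    P=np.array([onz(im,*p[0],0.047)[:2] for p in c]).astype(np.float32)*1000
    (cx,cy),(a,b),th=cv2.minAreaRect(P); bx=cv2.boxPoints(((cx,cy),(a,b),th)); e=[bx[1]-bx[0],bx[2]-bx[1]]; L=max(e,key=np.linalg.norm)
    print("  bar",round(cx,1),round(cy,1),"size",round(a,1),round(b,1),"dir deg",round(float(np.degrees(np.arctan2(L[1],L[0]))),1))
cr=fr[190:255,205:270]; cr2=fr[170:300,345:455]
cv2.imwrite("pics/cA.png",cv2.cvtColor(cv2.resize(cr,None,fx=8,fy=8,interpolation=2),4))
cv2.imwrite("pics/cS.png",cv2.cvtColor(cv2.resize(cr2,None,fx=4.5,fy=4.5,interpolation=2),4))
E
python3 m.py
```

```text
A disc 547.6 196.7 axes 109.0 109.5Traceback (most recent call last):
  File "m.py", line 14, in <module>
    c=max(blobs(dark&fill,roi,30),key=cv2.contourArea)
ValueError: max() iterable argument is empty
```

```bash
sed -i 's/dark=((hsv\[...,2\]<130)&(hsv\[...,1\]<90))/dark=(fr.mean(axis=2)<125)/' m.py; python3 - <<'E'
import re
s=open('m.py').read()
i=s.index("cr=fr"); j=s.index("for nm"); 
s=s[:j]+s[i:]+s[j:i]
open('m.py','w').write(s)
E
python3 m.py; python3 -c "
from h import *
im=np.load('pics/top0.npy',allow_pickle=True).item(); print(im['frame'][222,222:250].tolist()); print(im['frame'][216,365:445].mean(axis=1).astype(int).tolist())"
```

```text
A disc 547.6 196.7 axes 109.0 109.5
[[162, 181, 198], [165, 184, 202], [165, 184, 200], [161, 179, 196], [163, 181, 198], [161, 180, 196], [159, 178, 194], [162, 179, 196], [163, 180, 198], [158, 176, 189], [136, 147, 156], [120, 129, 144], [118, 129, 145], [118, 128, 143], [117, 129, 144], [114, 123, 138], [101, 109, 116], [120, 131, 141], [164, 181, 199], [164, 183, 200], [162, 180, 198], [160, 179, 198], [162, 182, 199], [164, 183, 199], [165, 182, 201], [167, 185, 201], [167, 186, 203], [168, 187, 206]]
[131, 130, 132, 134, 122, 62, 90, 138, 154, 100, 61, 65, 66, 70, 66, 67, 65, 67, 65, 68, 68, 66, 67, 66, 68, 67, 68, 66, 66, 66, 68, 66, 66, 63, 66, 98, 138, 138, 138, 139, 129, 91, 65, 68, 66, 63, 66, 68, 63, 64, 65, 68, 68, 66, 65, 64, 64, 69, 67, 66, 67, 66, 64, 65, 65, 89, 149, 169, 167, 166, 166, 167, 166, 160, 128, 114, 145, 144, 145, 141]Traceback (most recent call last):
  File "m.py", line 17, in <module>
    c=max(blobs(dark&fill,roi,30),key=cv2.contourArea)
ValueError: max() iterable argument is empty
```

View pics/cA.png

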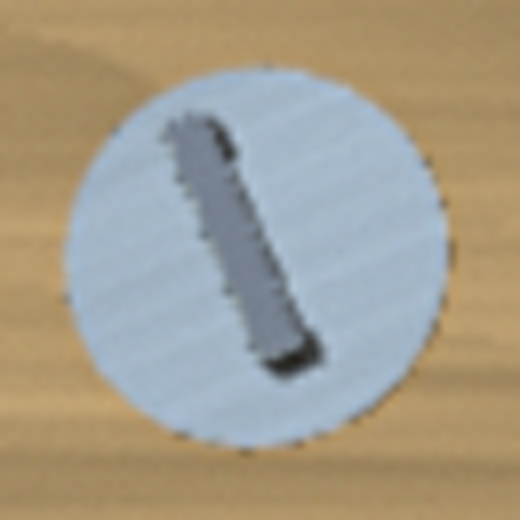

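View pics/cS.png

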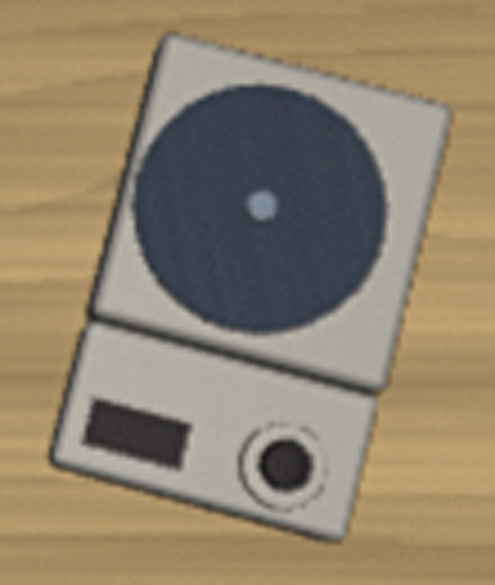

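The crop confirms A: a pale disc with a bridge handle, the bar running from (227,206) to (240,234). In the scale crop, the stud shows as a bright spot near pixel (403,215) and the key as the black round near (408,273).

```bash
python3 - <<'E'
s=open('m.py').read()
s=s.replace("dark=(fr.mean(axis=2)<125)","g=fr.mean(axis=2); dark=((g<145)&(g>118))")
s+='''
def ell(mask,roi,z,nm):
    c=max(blobs(mask.astype(np.uint8),roi,20),key=cv2.contourArea)
    P=np.array([onz(im,*p[0],z)[:2] for p in cv2.convexHull(c)]).astype(np.float32)*1000
    (cx,cy),(a,b),th=cv2.fitEllipse(P.reshape(-1,1,2)); print(nm,round(cx,1),round(cy,1),round(a,1),round(b,1)); return np.array([cx,cy])
g=fr.mean(axis=2)
pl=ell(g<100,(371,184,440,250),.064,"platform")
m=(g>100)
st=ell(m,(394,206,414,226),.070,"stud")
key=ell(g<90,(398,262,420,284),.061,"key")
body=(hsv[...,1]<45)&(g>120)|(g<100)
c=max(blobs(body.astype(np.uint8),(365,172,450,262),500),key=cv2.contourArea)
P=np.array([onz(im,*p[0],.05)[:2] for p in cv2.convexHull(c)]).astype(np.float32)*1000
print(cv2.minAreaRect(P)); print(cv2.boxPoints(cv2.minAreaRect(P)))
'''
open('m.py','w').write(s)
E
python3 m.py
```

```text
A disc 547.6 196.7 axes 109.0 109.5
  bar 546.6 195.2 size 76.6 17.5 dir deg 23.4
B disc 384.9 100.6 axes 109.2 109.7
  bar 384.8 99.5 size 15.6 75.9 dir deg -57.5
C disc 304.4 -196.1 axes 109.3 109.5
  bar 305.8 -196.6 size 17.6 73.3 dir deg -73.7
platform 554.6 -178.0 121.4 122.2Traceback (most recent call last):
  File "m.py", line 29, in <module>
    st=ell(m,(394,206,414,226),.070,"stud")
  File "m.py", line 23, in ell
    c=max(blobs(mask.astype(np.uint8),roi,20),key=cv2.contourArea)
ValueError: max() iterable argument is empty
```

```bash
sed -i 's/roi,20),key/roi,8),key/' m.py; python3 m.py | tail -12
```

```text
B disc 384.9 100.6 axes 109.2 109.7
  bar 384.8 99.5 size 15.6 75.9 dir deg -57.5
C disc 304.4 -196.1 axes 109.3 109.5
  bar 305.8 -196.6 size 17.6 73.3 dir deg -73.7
platform 554.6 -178.0 121.4 122.2
stud 555.1 -178.6 12.6 13.0
key 429.8 -189.1 23.2 25.0
((534.031982421875, -179.43470764160156), (150.12911987304688, 193.6227264404297), 75.18386840820312)
[[ 421.2441  -227.24707]
 [ 608.42914 -276.7599 ]
 [ 646.8198  -131.62234]
 [ 459.63483  -82.10953]]
```

The sizes agree with the description: disc 109–110 mm plus edge pixels, platform 122 mm, stud 13 mm and key about 25 mm. The platform is about 6.7 mm off the scale's axis, which fits the stated 6–10 mm. Next I compute the reach above plate A.

```bash
cat > go.py <<'E'
from h import *
from scipy.spatial.transform import Rotation as Rn
import sys
def go(x,y,z,yaw=None):
    o=ctrl.observe(); R=Rn.from_quat(o["tool_rot"]); m=R.as_matrix()
    if yaw is None: yaw=np.degrees(np.arctan2(m[1,0],m[0,0]))
    T=Rn.from_euler('z',yaw,degrees=True)*Rn.from_euler('x',180,degrees=True)
    d=R.inv().apply(np.array([x,y,z])/1000-o["tcp_pos"])*1000
    print("t",o["time_s"],"tcp",(o["tcp_pos"]*1000).round(1),"yaw",round(np.degrees(np.arctan2(m[1,0],m[0,0])),2),"tilt",(m[:2,2]).round(4),"F",o["wrist_force"].round(2),"M",o["ft_torque"].round(2),"w",round(o["gripper_width"]*1000,1))
    print("d",d.round(1),"r",(R.inv()*T).as_rotvec().round(4))
if __name__=="__main__": go(*map(float,sys.argv[1:]))
E
python3 go.py 547 196 180 23.4
```

```text
t 0.1 tcp [ 213.5 -586.9  214. ] yaw 19.98 tilt [-0.0004  0.0012] F [-0.19 -0.27  0.12] M [ 0.1   0.   -0.02] w 91.7
d [ 581.  -621.8   34.7] r [-0.0012 -0.0001 -0.0596]
```

Emit:
{"name": "move_arm", "arguments": {"moves": [{"dx": 581,"dy": -622,"dz": 0,"rz": -0.06},{"dx": 581,"dy": -622,"dz": 0,"rz": -0.06},{"dx": 581,"dy": -622,"dz": 0,"rz": -0.06},{"dx": 581,"dy": -622,"dz": 0,"rz": -0.06},{"dx": 581,"dy": -622,"dz": 0,"rz": -0.06},{"dx": 581,"dy": -622,"dz": 0,"rz": -0.06},{"dx": 581,"dy": -622,"dz": 0,"rz": -0.06},{"dx": 581,"dy": -622,"dz": 0,"rz": -0.06},{"dx": 581,"dy": -622,"dz": 0,"rz": -0.06},{"dx": 581,"dy": -622,"dz": 0,"rz": -0.06}]}}

```text
schema error: expected keys gripper, dx, dy, dz, rx, ry, rz
```

```bash
python3 go.py 547 196 120 23.4
```

```text
t 0.1 tcp [ 213.5 -586.9  214. ] yaw 19.98 tilt [-0.0004  0.0012] F [-0.19 -0.27  0.12] M [ 0.1   0.   -0.02] w 91.7
d [ 581.  -621.7   94.7] r [-0.0012 -0.0001 -0.0596]
```

All seven keys are needed in every row.

Emit:
{"name": "move_arm", "arguments": {"moves": [{"gripper": 91,"dx": 581,"dy": -622,"dz": 0,"rx": 0,"ry": 0,"rz": -0.06},{"gripper": 91,"dx": 581,"dy": -622,"dz": 0,"rx": 0,"ry": 0,"rz": -0.06},{"gripper": 91,"dx": 581,"dy": -622,"dz": 0,"rx": 0,"ry": 0,"rz": -0.06},{"gripper": 91,"dx": 581,"dy": -622,"dz": 0,"rx": 0,"ry": 0,"rz": -0.06},{"gripper": 91,"dx": 581,"dy": -622,"dz": 0,"rx": 0,"ry": 0,"rz": -0.06},{"gripper": 91,"dx": 581,"dy": -622,"dz": 0,"rx": 0,"ry": 0,"rz": -0.06},{"gripper": 91,"dx": 581,"dy": -622,"dz": 0,"rx": 0,"ry": 0,"rz": -0.06},{"gripper": 91,"dx": 581,"dy": -622,"dz": 0,"rx": 0,"ry": 0,"rz": -0.06},{"gripper": 91,"dx": 581,"dy": -622,"dz": 0,"rx": 0,"ry": 0,"rz": -0.06},{"gripper": 91,"dx": 581,"dy": -622,"dz": 0,"rx": 0,"ry": 0,"rz": -0.06}]}}

```text
time_s: 1.1
tcp_pos: [0.4097, -0.1254, 0.2146]
tool_rot: [0.979, 0.203, 0.0, 0.0]
wrist_force: [0.8, -0.1, -0.1]
gripper_width: 0.0909
```

```bash
python3 go.py 547 196 120 23.4
```

```text
t 1.1 tcp [ 409.7 -125.4  214.6] yaw 23.41 tilt [ 0.0003 -0.0001] F [ 0.77 -0.14 -0.11] M [-0.05 -0.05 -0.01] w 90.9
d [ 253.7 -240.4   94.6] r [ 0.0002 -0.0002  0.0002]
```

Emit:
{"name": "move_arm", "arguments": {"moves": [{"gripper": 91,"dx": 254,"dy": -240,"dz": 0,"rx": 0,"ry": 0,"rz": 0},{"gripper": 91,"dx": 254,"dy": -240,"dz": 0,"rx": 0,"ry": 0,"rz": 0},{"gripper": 91,"dx": 254,"dy": -240,"dz": 0,"rx": 0,"ry": 0,"rz": 0},{"gripper": 91,"dx": 254,"dy": -240,"dz": 0,"rx": 0,"ry": 0,"rz": 0},{"gripper": 91,"dx": 254,"dy": -240,"dz": 0,"rx": 0,"ry": 0,"rz": 0},{"gripper": 91,"dx": 254,"dy": -240,"dz": 0,"rx": 0,"ry": 0,"rz": 0},{"gripper": 91,"dx": 254,"dy": -240,"dz": 0,"rx": 0,"ry": 0,"rz": 0},{"gripper": 91,"dx": 254,"dy": -240,"dz": 50,"rx": 0,"ry": 0,"rz": 0},{"gripper": 91,"dx": 254,"dy": -240,"dz": 95,"rx": 0,"ry": 0,"rz": 0},{"gripper": 91,"dx": 254,"dy": -240,"dz": 95,"rx": 0,"ry": 0,"rz": 0}]}}

```text
time_s: 2.1
tcp_pos: [0.5427, 0.1928, 0.1139]
tool_rot: [0.979, 0.203, -0.005, 0.001]
wrist_force: [-0.4, 0.4, 0.2]
gripper_width: 0.0909
```

```bash
python3 go.py 547 196 21 23.4; python3 - <<'E'
from h import *
im=ctrl.get_image("top"); f=im["frame"][150:300,160:320]; cv2.imwrite("pics/t1.png",cv2.cvtColor(cv2.resize(f,None,fx=4.5,fy=3.9),4))
im=ctrl.get_image("side"); f=im["frame"][200:340,180:380]; cv2.imwrite("pics/s1.png",cv2.cvtColor(cv2.resize(f,None,fx=4,fy=4),4))
E
```

```text
t 2.1 tcp [542.7 192.8 113.9] yaw 23.47 tilt [-0.0102 -0.0036] F [-0.37  0.39  0.2 ] M [0.01 0.02 0.04] w 90.9
d [ 6.2 -1.2 92.9] r [-0.0007  0.0108  0.0012]
```

View pics/s1.png

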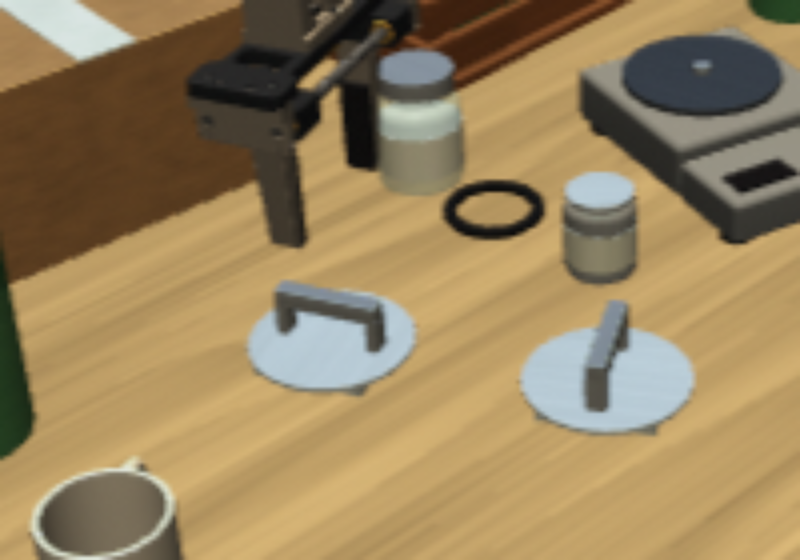

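View pics/t1.png

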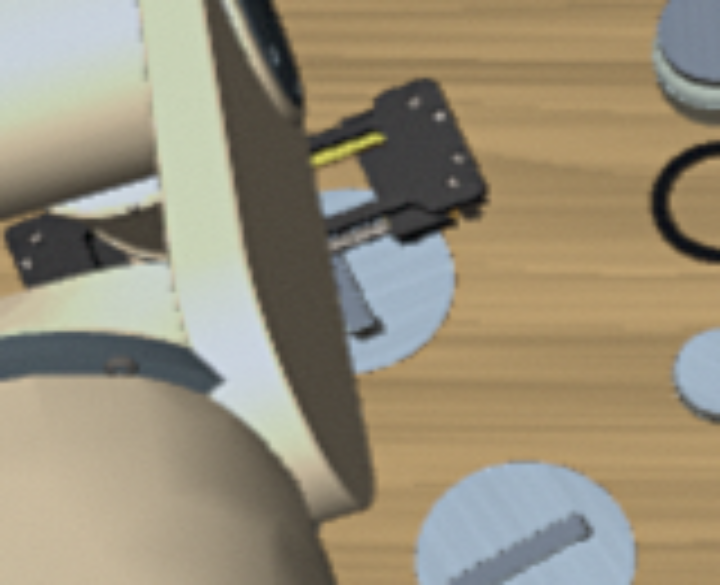

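The gripper straddles handle A correctly (bar in the side crop at (330,300), fingers on either side). I'll re-read the settled pose, then go down.

```bash
python3 go.py 547 196 22 23.4
```

```text
t 2.2 tcp [546.7 193.6 119.6] yaw 23.41 tilt [-0.0019 -0.0007] F [ 1.2  -0.38  0.37] M [-0.03  0.01  0.02] w 90.9
d [ 1.4 -2.1 97.6] r [-0.0001  0.0021  0.0003]
```

Emit:
{"name": "move_arm", "arguments": {"moves": [{"gripper": 91,"dx": 0,"dy": 0,"dz": 30,"rx": 0,"ry": 0,"rz": 0},{"gripper": 91,"dx": 0,"dy": 0,"dz": 55,"rx": 0,"ry": 0,"rz": 0},{"gripper": 91,"dx": 0,"dy": 0,"dz": 60,"rx": 0,"ry": 0,"rz": 0},{"gripper": 91,"dx": 0,"dy": 0,"dz": 60,"rx": 0,"ry": 0,"rz": 0}]}}

```text
time_s: 2.6
tcp_pos: [0.5481, 0.1939, 0.0612]
tool_rot: [0.979, 0.203, 0.001, -0.0]
wrist_force: [0.4, -0.3, 0.5]
gripper_width: 0.091
```

```bash
python3 go.py 547 196 22 23.4
```

```text
t 2.6 tcp [548.1 193.9  61.2] yaw 23.39 tilt [0.0014 0.0005] F [ 0.37 -0.29  0.52] M [ 0.    0.01 -0.  ] w 91.0
d [-0.2 -2.4 39.2] r [ 0.0001 -0.0015 -0.0001]
```

Emit:
{"name": "move_arm", "arguments": {"moves": [{"gripper": 91,"dx": 0,"dy": -2.4,"dz": 25,"rx": 0,"ry": 0,"rz": 0},{"gripper": 91,"dx": 0,"dy": -2.4,"dz": 38,"rx": 0,"ry": 0,"rz": 0},{"gripper": 91,"dx": 0,"dy": -2.4,"dz": 39,"rx": 0,"ry": 0,"rz": 0},{"gripper": 91,"dx": 0,"dy": -2.4,"dz": 39,"rx": 0,"ry": 0,"rz": 0},{"gripper": 20,"dx": 0,"dy": -2.4,"dz": 39,"rx": 0,"ry": 0,"rz": 0},{"gripper": 5,"dx": 0,"dy": -2.4,"dz": 39,"rx": 0,"ry": 0,"rz": 0},{"gripper": 5,"dx": 0,"dy": -2.4,"dz": 39,"rx": 0,"ry": 0,"rz": 0},{"gripper": 5,"dx": 0,"dy": -2.4,"dz": 39,"rx": 0,"ry": 0,"rz": 0},{"gripper": 5,"dx": 0,"dy": -2.4,"dz": 39,"rx": 0,"ry": 0,"rz": 0}], "squeeze": 20}}

```text
time_s: 3.5
tcp_pos: [0.5462, 0.1961, 0.0207]
tool_rot: [0.979, 0.203, 0.0, -0.0]
wrist_force: [1.1, -0.4, -1.2]
gripper_width: 0.0531
```

```bash
python3 go.py 547 196 22 23.4
```

```text
t 3.5 tcp [546.2 196.1  20.7] yaw 23.42 tilt [0.0001 0.0001] F [ 1.11 -0.38 -1.22] M [-0.   -0.01 -0.03] w 53.1
d [ 0.7  0.4 -1.3] r [ 0.     -0.0001  0.0004]
```

Emit:
{"name": "move_arm", "arguments": {"moves": [{"gripper": 5,"dx": 0,"dy": 0,"dz": 0,"rx": 0,"ry": 0,"rz": 0},{"gripper": 5,"dx": 0,"dy": 0,"dz": 0,"rx": 0,"ry": 0,"rz": 0},{"gripper": 5,"dx": 0,"dy": 0,"dz": 0,"rx": 0,"ry": 0,"rz": 0},{"gripper": 5,"dx": 0,"dy": 0,"dz": 0,"rx": 0,"ry": 0,"rz": 0},{"gripper": 5,"dx": 0,"dy": 0,"dz": 0,"rx": 0,"ry": 0,"rz": 0},{"gripper": 5,"dx": 0,"dy": 0,"dz": 0,"rx": 0,"ry": 0,"rz": 0},{"gripper": 5,"dx": 0,"dy": 0,"dz": 0,"rx": 0,"ry": 0,"rz": 0},{"gripper": 5,"dx": 0,"dy": 0,"dz": 0,"rx": 0,"ry": 0,"rz": 0}], "squeeze": 20}}

```text
time_s: 4.3
tcp_pos: [0.5461, 0.1961, 0.0206]
tool_rot: [0.979, 0.203, -0.0, -0.0]
wrist_force: [0.8, 1.2, -0.9]
gripper_width: 0.0136
```

```bash
python3 go.py 547 196 22 23.4
```

```text
t 4.3 tcp [546.1 196.1  20.6] yaw 23.42 tilt [-0.0001  0.0001] F [ 0.81  1.18 -0.92] M [ 0.12  0.07 -0.07] w 13.6
d [ 0.7  0.5 -1.4] r [-0.0001  0.      0.0003]
```

Gripped, at 13.6 mm opening against a 14 mm bar. Lift and carry.

Emit:
{"name": "move_arm", "arguments": {"moves": [{"gripper": 5,"dx": 0,"dy": 0,"dz": -15,"rx": 0,"ry": 0,"rz": 0},{"gripper": 5,"dx": 0,"dy": 0,"dz": -40,"rx": 0,"ry": 0,"rz": 0},{"gripper": 5,"dx": 0,"dy": 0,"dz": -75,"rx": 0,"ry": 0,"rz": 0},{"gripper": 5,"dx": 0,"dy": 0,"dz": -110,"rx": 0,"ry": 0,"rz": 0},{"gripper": 5,"dx": 0,"dy": 0,"dz": -145,"rx": 0,"ry": 0,"rz": 0},{"gripper": 5,"dx": 0,"dy": 0,"dz": -165,"rx": 0,"ry": 0,"rz": 0},{"gripper": 5,"dx": 0,"dy": 0,"dz": -170,"rx": 0,"ry": 0,"rz": 0},{"gripper": 5,"dx": 0,"dy": 0,"dz": -170,"rx": 0,"ry": 0,"rz": 0}], "squeeze": 25}}

```text
time_s: 5.1
tcp_pos: [0.5462, 0.196, 0.1912]
tool_rot: [0.979, 0.203, 0.0, -0.0]
wrist_force: [0.3, 0.0, -5.1]
gripper_width: 0.0135
```

```bash
python3 go.py 555 -178 190 23.4;  python3 - <<'E'
from h import *
im=ctrl.get_image("side"); np.save("pics/s2.npy",im,allow_pickle=True); f=im["frame"][150:340,150:420]; cv2.imwrite("pics/s2.png",cv2.cvtColor(cv2.resize(f,None,fx=2.9,fy=2.9),4))
E
```

```text
t 5.1 tcp [546.2 196.  191.2] yaw 23.42 tilt [0.0009 0.0003] F [ 0.27  0.05 -5.14] M [-0.01 -0.    0.04] w 13.5
d [-140.6  346.7    1.2] r [ 0.0001 -0.001   0.0004]
```

View pics/s2.png

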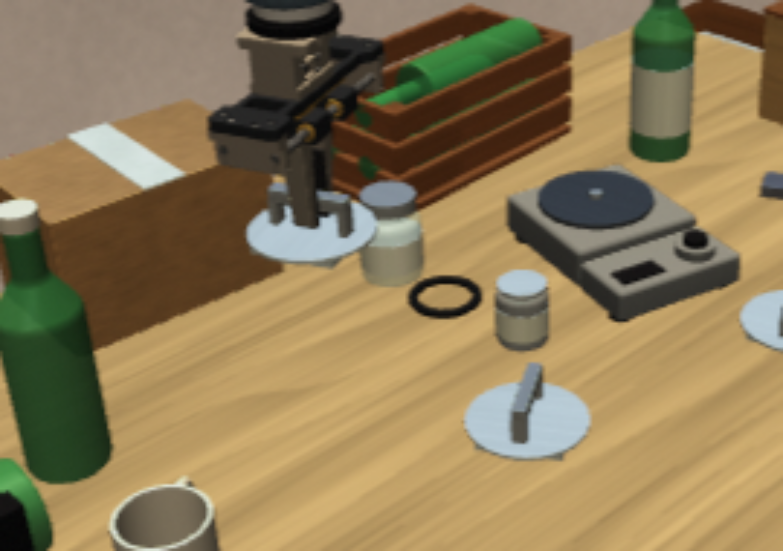

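The plate hangs level in the grip. Next I move it over the scale, measuring the stud and disc in the side view so the two can be compared in the same camera.

Emit:
{"name": "move_arm", "arguments": {"moves": [{"gripper": 5,"dx": -15,"dy": 35,"dz": 0,"rx": 0,"ry": 0,"rz": 0},{"gripper": 5,"dx": -30,"dy": 75,"dz": 0,"rx": 0,"ry": 0,"rz": 0},{"gripper": 5,"dx": -48,"dy": 118,"dz": 0,"rx": 0,"ry": 0,"rz": 0},{"gripper": 5,"dx": -66,"dy": 162,"dz": 0,"rx": 0,"ry": 0,"rz": 0},{"gripper": 5,"dx": -84,"dy": 206,"dz": 0,"rx": 0,"ry": 0,"rz": 0},{"gripper": 5,"dx": -102,"dy": 250,"dz": 0,"rx": 0,"ry": 0,"rz": 0},{"gripper": 5,"dx": -118,"dy": 292,"dz": 0,"rx": 0,"ry": 0,"rz": 0},{"gripper": 5,"dx": -132,"dy": 325,"dz": 0,"rx": 0,"ry": 0,"rz": 0},{"gripper": 5,"dx": -140,"dy": 345,"dz": 0,"rx": 0,"ry": 0,"rz": 0},{"gripper": 5,"dx": -140.6,"dy": 346.7,"dz": 0,"rx": 0,"ry": 0,"rz": 0}]}}

```text
time_s: 6.15
tcp_pos: [0.5538, -0.1804, 0.1886]
tool_rot: [0.979, 0.202, -0.001, -0.0]
wrist_force: [0.2, 0.6, -4.9]
gripper_width: 0.0138
```

```bash
python3 go.py 555 -178 110 23.4;  python3 - <<'E'
from h import *
im=np.load("pics/side0.npy",allow_pickle=True).item(); f=im["frame"]; print(proj(im,[.555,-.178,.07]))
u,v=proj(im,[.555,-.178,.07]).astype(int); c=f[v-40:v+45,u-50:u+60]; cv2.imwrite("pics/sc.png",cv2.cvtColor(cv2.resize(c,None,fx=7,fy=7,interpolation=2),4)); print(u,v)
E
```

```text
t 6.15 tcp [ 553.8 -180.4  188.6] yaw 23.26 tilt [-0.003   0.0002] F [ 0.17  0.58 -4.94] M [0.03 0.04 0.07] w 13.8
d [ 2.3 -1.6 78.5] r [-0.0014  0.0026 -0.0024]
[354.8068238  214.91534728]
354 214
```

View pics/sc.png

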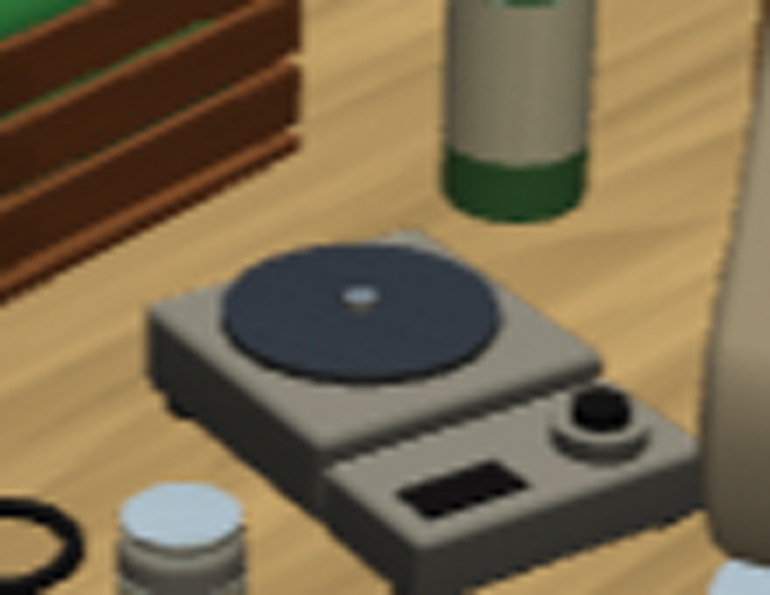

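Side view: the stud top is at about (354.9,215.9), against (354.8,214.9) predicted from the top view. That agrees to about 1 px. I'll lower the plate to a hover just above the stud.

```bash
python3 go.py 554.6 -178.2 105 23.4
```

```text
t 6.15 tcp [ 553.8 -180.4  188.6] yaw 23.26 tilt [-0.003   0.0002] F [ 0.17  0.58 -4.94] M [0.03 0.04 0.07] w 13.8
d [ 1.8 -1.5 83.6] r [-0.0014  0.0026 -0.0024]
```

Emit:
{"name": "move_arm", "arguments": {"moves": [{"gripper": 5,"dx": 0,"dy": 0,"dz": 20,"rx": 0,"ry": 0,"rz": 0},{"gripper": 5,"dx": 0,"dy": 0,"dz": 45,"rx": 0,"ry": 0,"rz": 0},{"gripper": 5,"dx": 0,"dy": 0,"dz": 65,"rx": 0,"ry": 0,"rz": 0},{"gripper": 5,"dx": 0,"dy": 0,"dz": 78,"rx": 0,"ry": 0,"rz": 0},{"gripper": 5,"dx": 0,"dy": 0,"dz": 80,"rx": 0,"ry": 0,"rz": 0},{"gripper": 5,"dx": 0,"dy": 0,"dz": 80,"rx": 0,"ry": 0,"rz": 0}]}}

```text
time_s: 6.75
tcp_pos: [0.5548, -0.1775, 0.1102]
tool_rot: [0.979, 0.203, -0.0, -0.0]
wrist_force: [0.3, 0.6, -4.6]
gripper_width: 0.0139
```

```bash
python3 go.py 554.6 -178.2 95 23.4;  python3 - <<'E'
from h import *
for n in("side","top"):
    im=ctrl.get_image(n); np.save("pics/%s3.npy"%n,im,allow_pickle=True); f=im["frame"]
    u,v=proj(im,[.555,-.178,.09]).astype(int); c=f[v-45:v+45,u-60:u+60]; cv2.imwrite("pics/%s3.png"%n,cv2.cvtColor(cv2.resize(c,None,fx=6,fy=6,interpolation=2),4)); print(u,v)
E
```

```text
t 6.75 tcp [ 554.8 -177.5  110.2] yaw 23.44 tilt [-0.001   0.0005] F [ 0.28  0.63 -4.58] M [ 0.01 -0.01  0.04] w 13.9
d [-0.5  0.6 15.2] r [-0.0008  0.0008  0.0007]
354 209
404 213
```

View pics/side3.png

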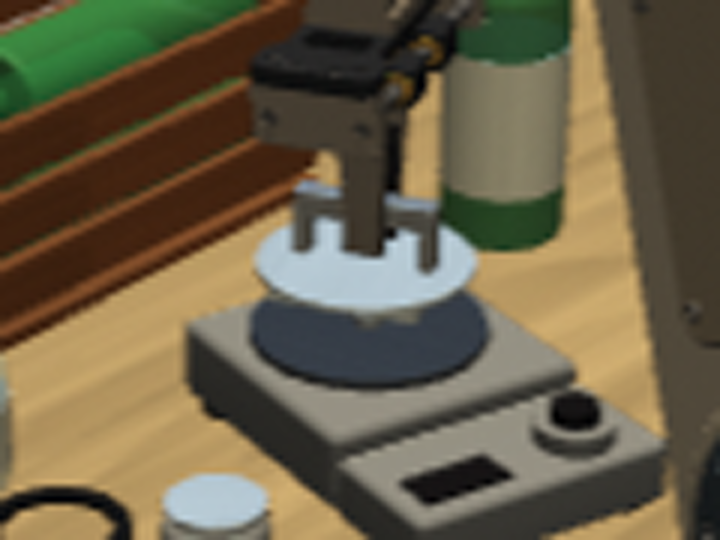

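View pics/top3.png

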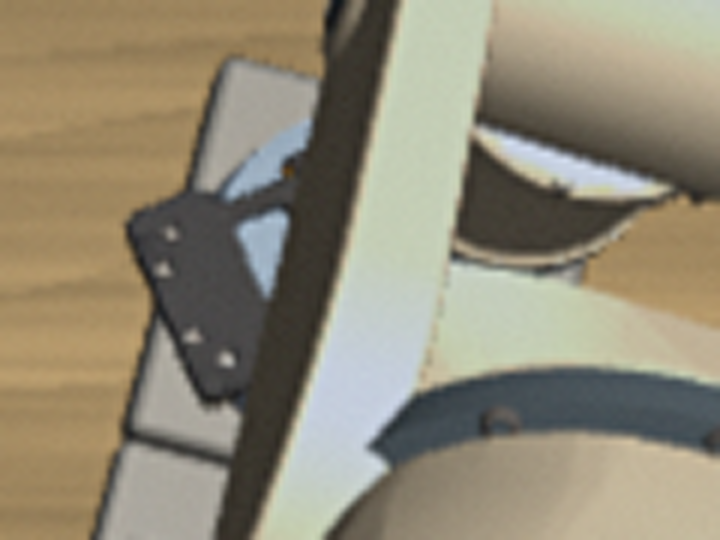

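```bash
python3 - <<'E'
from h import *
def edges(g,row,x0,x1,lo,hi):
    pass
im=np.load("pics/side3.npy",allow_pickle=True).item(); f=im["frame"]; h=cv2.cvtColor(f,cv2.COLOR_RGB2HSV)
S=4
def ell(f,cond,roi,z,nm,im):
    x0,y0,x1,y1=roi; c=cv2.resize(f[y0:y1,x0:x1],None,fx=S,fy=S,interpolation=cv2.INTER_CUBIC)
    m=cond(c,cv2.cvtColor(c,cv2.COLOR_RGB2HSV)).astype(np.uint8)
    cs,_=cv2.findContours(m,cv2.RETR_EXTERNAL,cv2.CHAIN_APPROX_NONE); k=cv2.convexHull(max(cs,key=cv2.contourArea))
    pts=(k[:,0]+.5)/S-.5+[x0,y0]
    P=np.array([onz(im,u,v,z)[:2] for u,v in pts]).astype(np.float32)*1000
    print(nm,"px ext",pts.min(0).round(1),pts.max(0).round(1)); e=cv2.fitEllipse(P.reshape(-1,1,2)); print("  ",np.round(e[0],1),np.round(e[1],1)); return m
bl=lambda c,h:(c.astype(int)[...,2]-c.astype(int)[...,0]>12)&(c.mean(axis=2)>125)
m=ell(f,bl,(330,195,380,220),.0984,"disc side3",im)
cv2.imwrite("pics/m.png",m*255)
i0=np.load("pics/side0.npy",allow_pickle=True).item()
dk=lambda c,h:(c.mean(axis=2)<90)&(h[...,1]>50)
ell(i0["frame"],lambda c,h:(c.mean(axis=2)<95),(330,203,382,230),.064,"platform side0",i0)
ell(i0["frame"],lambda c,h:(c.mean(axis=2)>100),(348,209,362,222),.070,"stud side0",i0)
# plate A on table in side0
ell(i0["frame"],bl,(238,268,290,300),.012,"plateA side0",i0)
E
```

```text
disc side3 px ext [336.9 199.9] [372.4 214.9]
   [ 555.3 -176.8] [105.4 109.8]
platform side0 px ext [334.9 208.4] [375.4 228.9]
   [ 547.6 -170.7] [124.5 134.1]
stud side0 px ext [353.1 214.9] [356.9 216.6]
   [ 550.8 -174.4] [12.2 13. ]
plateA side0 px ext [242.1 270.4] [282.6 296.6]
   [550.9 197.7] [106.7 130.1]
```

View pics/m.png

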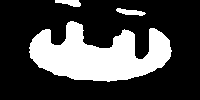

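The side view puts the disc about 0.4 px, or 1.2 mm, to image-left of the stud. The top view says the grasp is off by (+1, 0) mm. Both give the same TCP target, about (554.0, -178.4).

```bash
python3 go.py 554 -178.4 93 23.4
```

```text
t 6.85 tcp [ 555.7 -177.9  111.4] yaw 23.44 tilt [ 0.0012 -0.0003] F [-0.01 -1.05 -5.18] M [-0.02  0.01 -0.05] w 13.9
d [-1.7 -0.2 18.4] r [ 0.0007 -0.001   0.0006]
```

Emit:
{"name": "move_arm", "arguments": {"moves": [{"gripper": 5,"dx": -1.5,"dy": 0,"dz": 8,"rx": 0,"ry": 0,"rz": 0},{"gripper": 5,"dx": -1.5,"dy": 0,"dz": 14,"rx": 0,"ry": 0,"rz": 0},{"gripper": 5,"dx": -1.5,"dy": 0,"dz": 17,"rx": 0,"ry": 0,"rz": 0},{"gripper": 5,"dx": -1.5,"dy": 0,"dz": 18,"rx": 0,"ry": 0,"rz": 0},{"gripper": 5,"dx": -1.5,"dy": 0,"dz": 18,"rx": 0,"ry": 0,"rz": 0},{"gripper": 5,"dx": -1.5,"dy": 0,"dz": 18,"rx": 0,"ry": 0,"rz": 0}]}}

```text
time_s: 7.45
tcp_pos: [0.5538, -0.1786, 0.0927]
tool_rot: [0.979, 0.203, 0.0, 0.0]
wrist_force: [-0.8, -0.6, -5.0]
gripper_width: 0.0134
```

```bash
python3 go.py 554.2 -178.5 90 23.4
```

```text
t 7.45 tcp [ 553.8 -178.6   92.7] yaw 23.42 tilt [ 0.0002 -0.    ] F [-0.85 -0.61 -5.03] M [ 0.   -0.01  0.  ] w 13.4
d [0.4 0.1 2.7] r [ 0.0001 -0.0002  0.0003]
```

Now a slow lowering until it touches.

Emit:
{"name": "move_arm", "arguments": {"moves": [{"gripper": 5,"dx": 0,"dy": 0,"dz": 0.5,"rx": 0,"ry": 0,"rz": 0},{"gripper": 5,"dx": 0,"dy": 0,"dz": 1.0,"rx": 0,"ry": 0,"rz": 0},{"gripper": 5,"dx": 0,"dy": 0,"dz": 1.5,"rx": 0,"ry": 0,"rz": 0},{"gripper": 5,"dx": 0,"dy": 0,"dz": 2.0,"rx": 0,"ry": 0,"rz": 0},{"gripper": 5,"dx": 0,"dy": 0,"dz": 2.5,"rx": 0,"ry": 0,"rz": 0},{"gripper": 5,"dx": 0,"dy": 0,"dz": 2.5,"rx": 0,"ry": 0,"rz": 0}]}}

```text
time_s: 8.05
tcp_pos: [0.5536, -0.1785, 0.09]
tool_rot: [0.979, 0.203, -0.0, -0.0]
wrist_force: [0.3, -0.0, -4.6]
gripper_width: 0.0134
```

Emit:
{"name": "move_arm", "arguments": {"moves": [{"gripper": 5,"dx": 0,"dy": 0,"dz": 0.3,"rx": 0,"ry": 0,"rz": 0},{"gripper": 5,"dx": 0,"dy": 0,"dz": 0.6,"rx": 0,"ry": 0,"rz": 0},{"gripper": 5,"dx": 0,"dy": 0,"dz": 0.8,"rx": 0,"ry": 0,"rz": 0},{"gripper": 5,"dx": 0,"dy": 0,"dz": 0.8,"rx": 0,"ry": 0,"rz": 0}]}}

```text
time_s: 8.45
tcp_pos: [0.5536, -0.1786, 0.0892]
tool_rot: [0.979, 0.203, -0.0, -0.0]
wrist_force: [0.2, -0.9, -4.8]
gripper_width: 0.0139
```

```bash
python3 go.py 554.2 -178.5 90 23.4
```

```text
t 8.45 tcp [ 553.6 -178.6   89.2] yaw 23.42 tilt [-0.0001  0.    ] F [ 0.19 -0.86 -4.85] M [ 0.    0.02 -0.04] w 13.9
d [ 0.6  0.2 -0.8] r [-0.0001  0.0001  0.0004]
```

Emit:
{"name": "move_arm", "arguments": {"moves": [{"gripper": 5,"dx": 0,"dy": 0,"dz": 0.4,"rx": 0,"ry": 0,"rz": 0},{"gripper": 5,"dx": 0,"dy": 0,"dz": 0.8,"rx": 0,"ry": 0,"rz": 0},{"gripper": 5,"dx": 0,"dy": 0,"dz": 1.0,"rx": 0,"ry": 0,"rz": 0},{"gripper": 5,"dx": 0,"dy": 0,"dz": 1.0,"rx": 0,"ry": 0,"rz": 0}]}}

```text
time_s: 8.85
tcp_pos: [0.5536, -0.1786, 0.0882]
tool_rot: [0.979, 0.203, -0.0, -0.0]
wrist_force: [-0.3, 0.1, -5.2]
gripper_width: 0.0139
```

```bash
python3 go.py 554.2 -178.5 90 23.4
```

```text
t 8.85 tcp [ 553.6 -178.6   88.2] yaw 23.42 tilt [-0.0001  0.    ] F [-0.34  0.08 -5.21] M [-0.01 -0.05  0.02] w 13.9
d [ 0.6  0.2 -1.8] r [-0.0001  0.0001  0.0004]
```

No contact 2.4 mm below stud-top height, so the socket is probably already over the stud. I'll keep lowering gently.

Emit:
{"name": "move_arm", "arguments": {"moves": [{"gripper": 5,"dx": 0,"dy": 0,"dz": 0.5,"rx": 0,"ry": 0,"rz": 0},{"gripper": 5,"dx": 0,"dy": 0,"dz": 1.0,"rx": 0,"ry": 0,"rz": 0},{"gripper": 5,"dx": 0,"dy": 0,"dz": 1.5,"rx": 0,"ry": 0,"rz": 0},{"gripper": 5,"dx": 0,"dy": 0,"dz": 1.5,"rx": 0,"ry": 0,"rz": 0}]}}

```text
time_s: 9.25
tcp_pos: [0.5536, -0.1785, 0.0867]
tool_rot: [0.979, 0.203, -0.0, -0.0]
wrist_force: [0.2, 0.5, -3.7]
gripper_width: 0.0136
```

Emit:
{"name": "move_arm", "arguments": {"moves": [{"gripper": 5,"dx": 0,"dy": 0,"dz": 0.5,"rx": 0,"ry": 0,"rz": 0},{"gripper": 5,"dx": 0,"dy": 0,"dz": 1.0,"rx": 0,"ry": 0,"rz": 0},{"gripper": 5,"dx": 0,"dy": 0,"dz": 1.5,"rx": 0,"ry": 0,"rz": 0},{"gripper": 5,"dx": 0,"dy": 0,"dz": 1.5,"rx": 0,"ry": 0,"rz": 0}]}}

```text
time_s: 9.65
tcp_pos: [0.5536, -0.1785, 0.0852]
tool_rot: [0.979, 0.203, -0.0, -0.0]
wrist_force: [0.6, -0.6, -5.2]
gripper_width: 0.0136
```

```bash
python3 go.py 554.2 -178.5 84 23.4
```

```text
t 9.65 tcp [ 553.6 -178.5   85.2] yaw 23.42 tilt [-0.0001  0.    ] F [ 0.57 -0.61 -5.18] M [ 0.01  0.02 -0.05] w 13.6
d [0.6 0.2 1.2] r [-0.0001  0.0001  0.0004]
```

Emit:
{"name": "move_arm", "arguments": {"moves": [{"gripper": 5,"dx": 0,"dy": 0,"dz": 0.4,"rx": 0,"ry": 0,"rz": 0},{"gripper": 5,"dx": 0,"dy": 0,"dz": 0.8,"rx": 0,"ry": 0,"rz": 0},{"gripper": 5,"dx": 0,"dy": 0,"dz": 1.1,"rx": 0,"ry": 0,"rz": 0},{"gripper": 5,"dx": 0,"dy": 0,"dz": 1.1,"rx": 0,"ry": 0,"rz": 0},{"gripper": 5,"dx": 0,"dy": 0,"dz": 1.1,"rx": 0,"ry": 0,"rz": 0}]}}

```text
time_s: 10.15
tcp_pos: [0.5537, -0.1785, 0.0843]
tool_rot: [0.979, 0.203, 0.0, 0.0]
wrist_force: [-0.6, 1.2, -2.9]
gripper_width: 0.0134
```

```bash
python3 go.py 554.2 -178.5 84 23.4
```

```text
t 10.15 tcp [ 553.7 -178.5   84.3] yaw 23.42 tilt [0.0002 0.    ] F [-0.57  1.24 -2.87] M [0.07 0.07 0.02] w 13.4
d [0.4 0.2 0.3] r [ 0.0001 -0.0002  0.0004]
```

Contact starts at TCP z≈84.5, which is the seated height (64 + 20.6). On the stud it would have been 90.6. I'll lower a touch more so the scale takes the weight, then release.

Emit:
{"name": "move_arm", "arguments": {"moves": [{"gripper": 5,"dx": 0,"dy": 0,"dz": 0.4,"rx": 0,"ry": 0,"rz": 0},{"gripper": 5,"dx": 0,"dy": 0,"dz": 0.6,"rx": 0,"ry": 0,"rz": 0},{"gripper": 5,"dx": 0,"dy": 0,"dz": 0.6,"rx": 0,"ry": 0,"rz": 0}]}}

```text
time_s: 10.45
tcp_pos: [0.5537, -0.1785, 0.0837]
tool_rot: [0.979, 0.203, 0.0, 0.0]
wrist_force: [-0.6, 1.3, -0.1]
gripper_width: 0.0142
```

```bash
python3 go.py 554.2 -178.5 84 23.4
```

```text
t 10.45 tcp [ 553.7 -178.5   83.7] yaw 23.42 tilt [0.0002 0.    ] F [-0.64  1.28 -0.14] M [ 0.19  0.11 -0.01] w 14.2
d [ 0.5  0.2 -0.3] r [ 0.     -0.0002  0.0003]
```

Emit:
{"name": "move_arm", "arguments": {"moves": [{"gripper": 25,"dx": 0,"dy": 0,"dz": 0,"rx": 0,"ry": 0,"rz": 0},{"gripper": 40,"dx": 0,"dy": 0,"dz": 0,"rx": 0,"ry": 0,"rz": 0},{"gripper": 50,"dx": 0,"dy": 0,"dz": 0,"rx": 0,"ry": 0,"rz": 0},{"gripper": 60,"dx": 0,"dy": 0,"dz": 0,"rx": 0,"ry": 0,"rz": 0},{"gripper": 60,"dx": 0,"dy": 0,"dz": 0,"rx": 0,"ry": 0,"rz": 0},{"gripper": 60,"dx": 0,"dy": 0,"dz": 0,"rx": 0,"ry": 0,"rz": 0},{"gripper": 60,"dx": 0,"dy": 0,"dz": 0,"rx": 0,"ry": 0,"rz": 0},{"gripper": 60,"dx": 0,"dy": 0,"dz": 0,"rx": 0,"ry": 0,"rz": 0}]}}

```text
time_s: 11.25
tcp_pos: [0.5536, -0.1785, 0.0836]
tool_rot: [0.979, 0.203, -0.0, -0.0]
wrist_force: [1.0, -0.3, 0.3]
gripper_width: 0.0597
```

```bash
python3 go.py 554.2 -178.5 84 23.4; python3 - <<'E'
from h import *
im=ctrl.get_image("side"); np.save("pics/s4.npy",im,allow_pickle=True); f=im["frame"]
u,v=proj(im,[.555,-.178,.09]).astype(int); c=f[v-45:v+45,u-60:u+60]; cv2.imwrite("pics/s4.png",cv2.cvtColor(cv2.resize(c,None,fx=6,fy=6,interpolation=2),4)); print(u,v)
E
```

```text
t 11.25 tcp [ 553.6 -178.5   83.6] yaw 23.42 tilt [-0.  0.] F [ 1.04 -0.29  0.3 ] M [-0.05 -0.06 -0.02] w 59.7
d [ 0.6  0.2 -0.4] r [-0.      0.      0.0004]
354 209
```

View pics/s4.png

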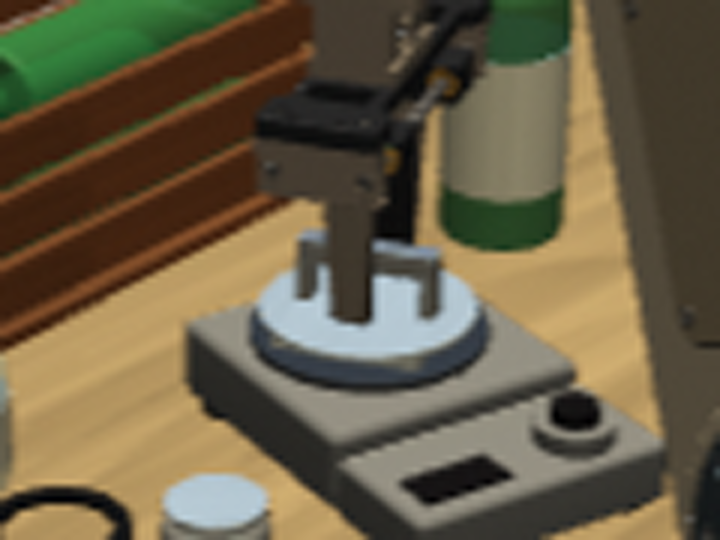

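The plate lies flat and concentric on the dark platform in the side crop (disc centre about (368,312)), with the fingers clear of the bar. Lift straight up, then close the fingers.

Emit:
{"name": "move_arm", "arguments": {"moves": [{"gripper": 60,"dx": 0,"dy": 0,"dz": -10,"rx": 0,"ry": 0,"rz": 0},{"gripper": 60,"dx": 0,"dy": 0,"dz": -30,"rx": 0,"ry": 0,"rz": 0},{"gripper": 60,"dx": 0,"dy": 0,"dz": -60,"rx": 0,"ry": 0,"rz": 0},{"gripper": 60,"dx": 0,"dy": 0,"dz": -85,"rx": 0,"ry": 0,"rz": 0},{"gripper": 0,"dx": 0,"dy": 0,"dz": -95,"rx": 0,"ry": 0,"rz": 0},{"gripper": 0,"dx": 0,"dy": 0,"dz": -95,"rx": 0,"ry": 0,"rz": 0},{"gripper": 0,"dx": 0,"dy": 0,"dz": -95,"rx": 0,"ry": 0,"rz": 0}]}}

```text
time_s: 12.0
tcp_pos: [0.5531, -0.1784, 0.1779]
tool_rot: [0.979, 0.203, -0.0, -0.0]
wrist_force: [-0.5, -0.0, -0.9]
gripper_width: 0.038
```

```bash
python3 go.py 429.4 -188.8 180 23.4
```

```text
t 12.0 tcp [ 553.1 -178.4  177.9] yaw 23.42 tilt [-0.0007  0.0002] F [-0.51 -0.03 -0.87] M [-0.05 -0.    0.03] w 38.0
d [-117.7  -39.6   -2. ] r [-0.0005  0.0006  0.0004]
```

Emit:
{"name": "move_arm", "arguments": {"moves": [{"gripper": 0,"dx": -30,"dy": -10,"dz": 0,"rx": 0,"ry": 0,"rz": 0},{"gripper": 0,"dx": -70,"dy": -24,"dz": 0,"rx": 0,"ry": 0,"rz": 0},{"gripper": 0,"dx": -105,"dy": -35,"dz": 0,"rx": 0,"ry": 0,"rz": 0},{"gripper": 0,"dx": -117.7,"dy": -39.6,"dz": 0,"rx": 0,"ry": 0,"rz": 0},{"gripper": 0,"dx": -117.7,"dy": -39.6,"dz": 25,"rx": 0,"ry": 0,"rz": 0},{"gripper": 0,"dx": -117.7,"dy": -39.6,"dz": 60,"rx": 0,"ry": 0,"rz": 0},{"gripper": 0,"dx": -117.7,"dy": -39.6,"dz": 85,"rx": 0,"ry": 0,"rz": 0},{"gripper": 0,"dx": -117.7,"dy": -39.6,"dz": 95,"rx": 0,"ry": 0,"rz": 0},{"gripper": 0,"dx": -117.7,"dy": -39.6,"dz": 95,"rx": 0,"ry": 0,"rz": 0},{"gripper": 0,"dx": -117.7,"dy": -39.6,"dz": 95,"rx": 0,"ry": 0,"rz": 0}]}}

```text
time_s: 13.0
tcp_pos: [0.4305, -0.1891, 0.084]
tool_rot: [0.979, 0.203, 0.0, 0.0]
wrist_force: [0.3, 0.7, 0.7]
gripper_width: 0.0007
```

```bash
python3 go.py 429.4 -188.8 66 23.4;python3 - <<'E'
from h import *
im=ctrl.get_image("side"); np.save("pics/s5.npy",im,allow_pickle=True); f=im["frame"]
u,v=proj(im,[.48,-.178,.09]).astype(int); c=f[v-45:v+45,u-60:u+60]; cv2.imwrite("pics/s5.png",cv2.cvtColor(cv2.resize(c,None,fx=6,fy=6,interpolation=2),4)); print(u,v)
E
```

```text
t 13.0 tcp [ 430.5 -189.1   84. ] yaw 23.43 tilt [ 0.0002 -0.0001] F [0.31 0.66 0.7 ] M [-0.06 -0.01  0.  ] w 0.7
d [-0.9 -0.8 18. ] r [ 0.0001 -0.0002  0.0005]
373 217
```

View pics/s5.png

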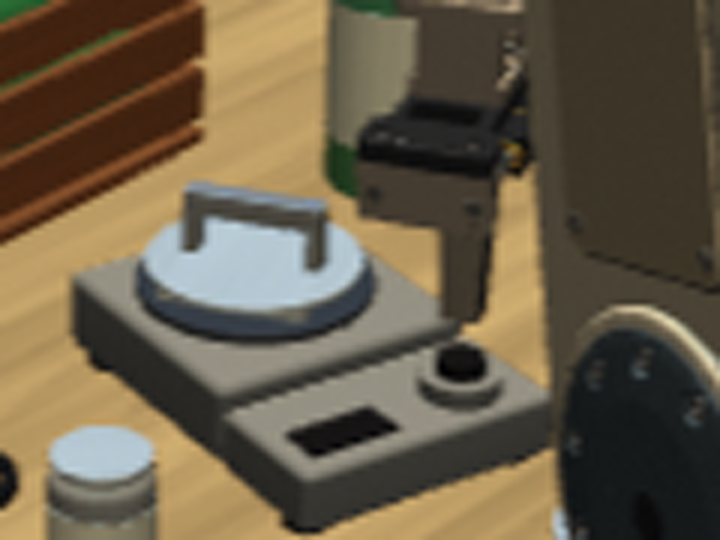

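The closed fingertip stands about 23 mm directly above the black tare key (crop (463,322) over (462,357)), and the plate is free and flat. I'll press slowly.

Emit:
{"name": "move_arm", "arguments": {"moves": [{"gripper": 0,"dx": -0.8,"dy": -0.6,"dz": 6,"rx": 0,"ry": 0,"rz": 0},{"gripper": 0,"dx": -0.8,"dy": -0.6,"dz": 12,"rx": 0,"ry": 0,"rz": 0},{"gripper": 0,"dx": -0.8,"dy": -0.6,"dz": 17,"rx": 0,"ry": 0,"rz": 0},{"gripper": 0,"dx": -0.8,"dy": -0.6,"dz": 20,"rx": 0,"ry": 0,"rz": 0},{"gripper": 0,"dx": -0.8,"dy": -0.6,"dz": 22,"rx": 0,"ry": 0,"rz": 0},{"gripper": 0,"dx": -0.8,"dy": -0.6,"dz": 24,"rx": 0,"ry": 0,"rz": 0},{"gripper": 0,"dx": -0.8,"dy": -0.6,"dz": 25,"rx": 0,"ry": 0,"rz": 0},{"gripper": 0,"dx": -0.8,"dy": -0.6,"dz": 25,"rx": 0,"ry": 0,"rz": 0}]}}

```text
time_s: 13.85
tcp_pos: [0.4287, -0.1887, 0.0586]
tool_rot: [0.979, 0.203, -0.0, -0.0]
wrist_force: [-2.6, 0.8, 2.5]
gripper_width: 0.0006
```

```bash
python3 go.py 429.4 -188.8 56 23.4
```

```text
t 13.85 tcp [ 428.7 -188.7   58.6] yaw 23.42 tilt [-0.0004  0.0002] F [-2.63  0.82  2.54] M [0.17 0.3  0.  ] w 0.6
d [0.6 0.4 2.6] r [-0.0003  0.0003  0.0004]
```

Emit:
{"name": "move_arm", "arguments": {"moves": [{"gripper": 0,"dx": 0,"dy": 0,"dz": 0.7,"rx": 0,"ry": 0,"rz": 0},{"gripper": 0,"dx": 0,"dy": 0,"dz": 1.4,"rx": 0,"ry": 0,"rz": 0},{"gripper": 0,"dx": 0,"dy": 0,"dz": 2.0,"rx": 0,"ry": 0,"rz": 0},{"gripper": 0,"dx": 0,"dy": 0,"dz": 2.0,"rx": 0,"ry": 0,"rz": 0},{"gripper": 0,"dx": 0,"dy": 0,"dz": 2.0,"rx": 0,"ry": 0,"rz": 0}]}}

```text
time_s: 14.35
tcp_pos: [0.4288, -0.1887, 0.0566]
tool_rot: [0.979, 0.203, -0.0, -0.0]
wrist_force: [-2.3, 1.8, 4.4]
gripper_width: 0.0004
```

```bash
python3 go.py 429.4 -188.8 56 23.4
```

```text
t 14.35 tcp [ 428.8 -188.7   56.6] yaw 23.42 tilt [-0.0002  0.0001] F [-2.3   1.79  4.41] M [ 0.23  0.49 -0.  ] w 0.4
d [0.5 0.3 0.6] r [-0.0002  0.0002  0.0004]
```

Emit:
{"name": "move_arm", "arguments": {"moves": [{"gripper": 0,"dx": 0,"dy": 0,"dz": 0.3,"rx": 0,"ry": 0,"rz": 0},{"gripper": 0,"dx": 0,"dy": 0,"dz": 0.6,"rx": 0,"ry": 0,"rz": 0},{"gripper": 0,"dx": 0,"dy": 0,"dz": 0.7,"rx": 0,"ry": 0,"rz": 0},{"gripper": 0,"dx": 0,"dy": 0,"dz": 0.7,"rx": 0,"ry": 0,"rz": 0}]}}

```text
time_s: 14.75
tcp_pos: [0.4288, -0.1887, 0.0563]
tool_rot: [0.979, 0.203, -0.0, -0.0]
wrist_force: [-5.3, 2.9, 11.6]
gripper_width: 0.0005
```

```bash
python3 go.py 429.4 -188.8 56 23.4
```

```text
t 14.75 tcp [ 428.8 -188.7   56.3] yaw 23.42 tilt [-0.0002  0.0001] F [-5.27  2.92 11.57] M [ 0.37  0.86 -0.03] w 0.5
d [0.5 0.3 0.3] r [-0.0002  0.0002  0.0004]
```

The force jumped from 4.4 N to 11.6 N over 0.3 mm, so the key is on its stop. Now release it and go up.

Emit:
{"name": "move_arm", "arguments": {"moves": [{"gripper": 0,"dx": 0,"dy": 0,"dz": -1,"rx": 0,"ry": 0,"rz": 0},{"gripper": 0,"dx": 0,"dy": 0,"dz": -4,"rx": 0,"ry": 0,"rz": 0},{"gripper": 0,"dx": 0,"dy": 0,"dz": -10,"rx": 0,"ry": 0,"rz": 0},{"gripper": 0,"dx": 0,"dy": 0,"dz": -30,"rx": 0,"ry": 0,"rz": 0},{"gripper": 0,"dx": 0,"dy": 0,"dz": -60,"rx": 0,"ry": 0,"rz": 0},{"gripper": 0,"dx": -40,"dy": 0,"dz": -100,"rx": 0,"ry": 0,"rz": 0},{"gripper": 0,"dx": -80,"dy": 0,"dz": -130,"rx": 0,"ry": 0,"rz": 0},{"gripper": 0,"dx": -80,"dy": 0,"dz": -130,"rx": 0,"ry": 0,"rz": 0},{"gripper": 0,"dx": -80,"dy": 0,"dz": -130,"rx": 0,"ry": 0,"rz": 0}]}}

```text
time_s: 15.65
tcp_pos: [0.3559, -0.2215, 0.1871]
tool_rot: [0.979, 0.202, 0.001, 0.001]
wrist_force: [0.5, 0.0, -0.2]
gripper_width: 0.0006
```

```bash
python3 go.py 429.4 -188.8 56 23.4;python3 - <<'E'
from h import *
im=ctrl.get_image("top"); np.save("pics/top6.npy",im,allow_pickle=True); save(im,"top6.png")
im=ctrl.get_image("side"); f=im["frame"]
u,v=proj(im,[.48,-.178,.09]).astype(int); c=f[v-45:v+45,u-60:u+60]; cv2.imwrite("pics/s6.png",cv2.cvtColor(cv2.resize(c,None,fx=6,fy=6,interpolation=2),4))
E
```

```text
t 15.65 tcp [ 355.9 -221.5  187.1] yaw 23.31 tilt [ 0.0031 -0.0018] F [ 0.53  0.02 -0.23] M [ 0.   -0.02  0.04] w 0.6
d [ 80.2  -1.3 131.2] r [ 0.0029 -0.0021 -0.0016]
```

View pics/top6.png

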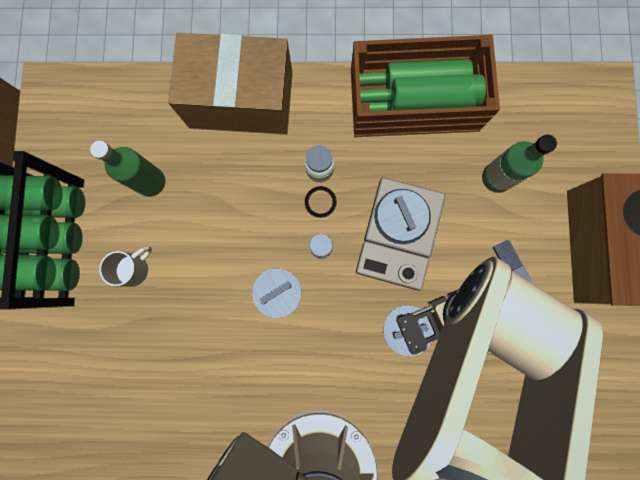

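View pics/s6.png

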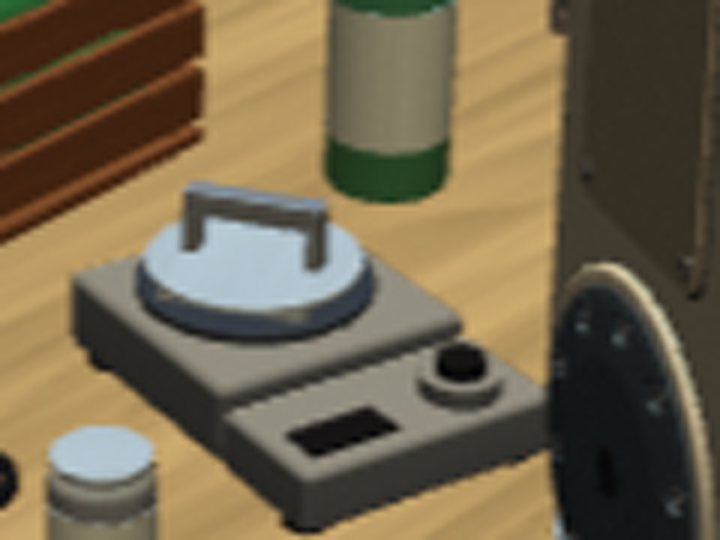

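The top view shows the plate concentric on the platform at (403,215), nothing else visibly moved, and the key raised. I'll do one numeric check and then hand in.

```bash
python3 - <<'E'
from h import *
a=np.load("pics/top0.npy",allow_pickle=True).item(); im=np.load("pics/top6.npy",allow_pickle=True).item(); f=im["frame"]; h=cv2.cvtColor(f,cv2.COLOR_RGB2HSV)
m=np.zeros(f.shape[:2],np.uint8); m[180:252,368:440]=((h[...,0]>95)&(h[...,0]<125)&(h[...,1]>20)&(h[...,2]>140))[180:252,368:440]
cs,_=cv2.findContours(m,0,1); k=cv2.convexHull(max(cs,key=cv2.contourArea))
e=cv2.fitEllipse(np.array([onz(im,*p[0],.075)[:2]*1000 for p in k],np.float32).reshape(-1,1,2)); print("plate",np.round(e[0],1),np.round(e[1],1))
d=np.abs(f.astype(int)-a["frame"]).max(2)
for n,(x0,y0,x1,y1) in dict(jar=(300,140,340,185),can=(305,230,336,262),seal=(300,183,340,220),bA=(88,135,170,200),bB=(478,130,560,198),cup=(95,242,155,290),brushvis=(490,235,520,258),plateB=(250,265,305,320)).items(): print(n,(d[y0:y1,x0:x1]>40).sum())
E
python3 -c "
from rig import ctrl
print(ctrl.finish_job())"
```

```text
plate [ 555.1 -177.8] [110.8 111.2]
jar 0
can 0
seal 0
bA 0
bB 0
cup 0
brushvis 6
plateB 0
the job is handed in; nothing more can be done
None
```

The plate is back on the scale and let go, the tare key has been pressed and is up again, and I handed the job in at about 16 s. No verdict comes back, so what follows is from my own checks.

**Plate:** I picked up the leftmost of the three look-alike plates by its handle. Lowered over the stud, the socket went straight over it, so no sliding search was needed. Contact came only at the seated height, with no touch at the height where it would have sat on top of the stud, and I pushed down with about 5 N in all.

**Tare key:** The force rose from 4.4 N to 11.6 N over the last 0.3 mm, so the key was on its stop. I then let it come up and moved the arm clear; the wrist force read about zero.

**Last checks:**
- **Plate position:** the final top view puts the plate centre at (555.1, -177.8) mm. The platform and stud had measured about (555, -178.5) mm, so they agree to within 1 mm. The side view shows it lying flat.
- **Other things on the bench:** the jar, can, seal, cup and both bottles showed no pixel changes. At the brush, 6 pixels changed; it was partly hidden by the arm, so I could not check all of it. I never moved near it.
- **Disagreement:** the side camera placed the stud about 1 px (about 6 mm along its line of sight) from where the top camera did. I used the top camera for position and the side camera only for the left-right comparison.

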